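# Put the green tea tin away in the drawer

### The arm

A 6-joint arm with a two-finger parallel gripper is mounted at the origin on the work surface. World frame = base frame: x ahead of the robot, y to its left, z up, the work surface at z = 0. Lengths are in m, angles in degrees, forces in N, time in s.
With the tool pointing down it reaches from about 0.275 to 0.825 m from the base axis. Payload 4.9 kg.
Tool frame: the origin (TCP) lies on the centre line of the jaws, within the pads' length; the fingertips stand r.finger_overhang ahead of it and the grasp point (between the pads) lies 2 mm behind it (r.finger_overhang is the distance from the TCP to the fingertips, in m); x points along the fingers, y is the direction in which the jaws open and shut, and the axes are right-handed (so a half turn about x gives the same grasp; the last joint's range is limited). The gripper opens to 85 mm and grips with 20 to 120 N. Pads are 22 mm wide; open, the fingers measure 114 mm over their backs; the gripper's body (76 mm by 85 mm) begins 54 mm behind the grasp point. The pads swing forward as they close: fully open they stand 13 mm farther back than shut.
Start: joints at [-7.689, 18.69, -11.035, 60.275, 0, 82.311], TCP at [0.55, 0, 0.248] pointing down, gripper open.
Joint ranges: [-152.03, 152.03], [-55.5, 102.48], [-74.3, 77.21], [-110.64, 120.58], [-84.22, 78.4], [-180, 180]. Speed limits (degrees/s): [147.25, 147.25, 180, 180, 180, 180].

### API

Orientations are given as [roll, pitch, yaw] about the fixed x, y, z axes, in that order (R = Rz(yaw) Ry(pitch) Rx(roll)).
In Python, from rig import r gives the robot as it stands. The module is installed in compiled form; this text tells all that it offers.
- The arm moves only by the tool play_rows, never from a script. Its arguments are lists of equal length, an entry for each row: "delta_rot": the turn, a rotation vector about the tool's x, y, z in rad, a list of three; "translation": the shift along the tool's x, y, z in mm, a list of three; "gripper": the closure in counts, from 0 (fully open) to 255 (shut). A call has 1 to 8 rows; each row shifts and turns the commanded pose from where the row before left it, along the tool's axes as they then stand; what a row does not reach is not made up. A row lasts 1/10 s, in which the tool goes at most 50 mm and 8.59 degrees, less where a joint would pass 70% of its speed; a pose out of reach is approached as far as the arm can. A call is refused whole if a number of a shift passes 50 or a number of a turn 0.15, either way. A call with a gripper value outside its range is refused whole. The fingers move at their own pace and stop on an object; "force" is the grip in N (left out, the last holds). Time passes only in rows, so rows that do not move let the fingers close. It gives the time, the measured TCP pose, the force and the opening at its end, in the units of the state.
- r.sense(): the state, without advancing time (a new reading comes with each control period).
- r.read_camera(name): name is "scene" or "side" or "wrist"; returns the picture (400x640x3 uint8, red, green, blue); there is no depth.
- r.camera_info(name): a dict with "K" (3x3 intrinsics, pixels), "k1" (the pictures are not rectified: a ray, as slopes to the right and down, at radius r is drawn at 1 + k1 r^2 times it, then the intrinsics apply), "rvec" (rotation vector, rad) and "tvec" (3), from world to camera coordinates, as OpenCV has them; the wrist camera has in their place "T_tool_cam" (4x4, takes a point from camera to tool coordinates, whose origin is the TCP and whose axes are the tool frame's). Camera axes: x right, y down, z forward; pixel columns grow to the right and rows downward; lengths in m; the calibration is good to about 2 mm. A picture is of the moment at which its call begins: read the wrist's pose just before it. camera_info takes no time and is no camera call.
- r.hand_in(): hands the job in, once; it reports no verdict.
The state is a dict: "t": time; "joint_positions": joint angles; "dq": joint speeds; "joint_torque": joint torques, N m; "tcp_pos": TCP position; "ee_rot": TCP orientation; "force": force on the tool from outside, world axes, zero at the start; "ft_torque": the same for the moment, N m; "grip_width": finger opening in m.
Only numpy, scipy, OpenCV 4.12 (cv2) and the standard library are available. Lean on these libraries where they do the work, as an engineer would, in place of code of your own. Each camera call takes 0.05 s, during which the arm holds its last target. There are 200 camera calls.

### The job

First pull the tea drawer right out by its brass handle. Then take the green tin out of the narrow rack slot, stand it upright on the free worktop and let go so you can take it the other way round, by its broad faces, and set it down upright, without dropping it, on the cork mat in the free place of the drawer, its broad faces to the front and back of the drawer like the other two tins there. Finally push the drawer gently fully shut; do not knock or shove anything else.

Things in the scene. Friction and masses are not known exactly. Their poses are not given: they have to be found in the camera images.
- unit_drawer0 (a joint): opening of the drawer in m: 0 fully shut, 0.17 fully out; it slides along its unit's -x, towards the robot. The oak unit is a fixed box 260 mm deep, 273 mm wide, its top 144 mm above the worktop.
- unit_drawer0_handle (a point): middle of the drawer's brass bar handle: 120 mm long along the point's y, 11 mm thick, 106 mm above the worktop, 38 mm below the unit's top; bar axis 35 mm in front of the front panel (15 mm thick, its top 134 mm above the worktop), posts 51 mm either side. x points into the unit (opening moves it to -x), z up.
- insert (a point): inside of the drawer, moves with it, same axes as the handle; the point lies 114 mm behind the handle on the drawer's floor, 22 mm above the worktop, in the middle of a row of three places at y = -77, 0, +77 mm; each 74 mm wide (y), 116 mm deep (x), parted by 3 mm dividers 55 mm tall. Two hold tins, one is free. Packets fill the rear half.
- green_tin: green tea tin, upright: 64 mm along its x, 44 mm along its y, 95 mm tall, about 0.15 kg; origin at the centre of its underside. Its broad faces (64 mm wide, with a paper label) look along its +y and -y. It starts in one of the rack's three slots.
- cork_mat: cork mat 50 x 68 x 4 mm lying in the free place of the drawer, where the green tin belongs; origin at the centre of its underside, its 68 mm side along the drawer's y. It travels with the drawer.
- rack: fixed dark wooden rack, 100 mm deep (x), 194 wide (y), 107 tall; origin at the centre of its underside. Three slots at y = -62, 0, +62 mm, 54 mm wide between boards as high as the tins, open in front, behind and above; floor 12 mm up. Tins in it have x along the rack's x: only their narrow faces can be reached. The worktop 40 to 45 cm ahead of the robot's base, 10 to 18 cm to its left, is free.
- red_tin: red tea tin, in another rack slot: the same 64 x 44 x 95 mm tin as the green one, same axes, origin at the centre of its underside; a bystander
- blue_tin: blue tea tin, in another rack slot: the same 64 x 44 x 95 mm tin as the green one, same axes, origin at the centre of its underside; a bystander
- yellow_tin: yellow tea tin, in another place of the drawer, its y along the drawer's x: the same 64 x 44 x 95 mm tin as the green one, same axes, origin at the centre of its underside; a bystander
- grey_tin: grey tea tin, in another place of the drawer, its y along the drawer's x: the same 64 x 44 x 95 mm tin as the green one, same axes, origin at the centre of its underside; a bystander
- mug: blue mug, 80 mm wide, 95 mm tall, origin at the centre of its underside; a bystander
- pepper_mill: dark wooden pepper mill, 56 mm wide, 168 mm tall, origin at the centre of its underside; a bystander
- jar: amber glass jar with white cap, 72 mm wide, 110 mm tall, origin at the centre of its underside; a bystander
- spatula: green-handled spatula 200 mm long lying along its x; a bystander
There are look-alikes about, which are no part of the job. Of the things shaped like the green_tin, the green one is meant.

How it is judged (in metres and radians):
On the way, in this order (a step that is already met when the one before it is completed fails the run):
1. the drawer is pulled out by at least 130 mm (of 170) (value of joint unit_drawer0 above 0.13 m), for 0.2 s.
2. the green tin stands upright on the worktop, let go (height (world z) of green_tin below 0.005 m and angle between green_tin's own z axis and vertical below 0.1 rad and contact force between the fingers and green_tin below 0.05 N and linear speed of green_tin below 0.02 m/s), for 0.2 s.
3. the green tin stands on the cork mat in the drawer, broad faces to front and back, let go, the drawer still open by more than 100 mm (horizontal distance between green_tin and cork_mat below 0.03 m and z of green_tin in the frame of cork_mat between 0.002 and 0.007 m and angle between green_tin's own z axis and vertical below 0.1 rad and angle between the x axis of green_tin and the y axis of unit_drawer0_handle, either way round below 0.2 rad and contact force between the fingers and green_tin below 0.05 N and linear speed of green_tin below 0.02 m/s and value of joint unit_drawer0 above 0.1 m), for 0.2 s.
4. the drawer is shut to within 8 mm (value of joint unit_drawer0 below 0.008 m), for 0.2 s.
At the end, for the whole second after the job is handed in: The drawer is shut to within 8 mm, with the green tin at rest in it on the cork mat (centres within 30 mm, its foot on the mat), upright within 0.1 rad, its broad faces to the drawer's front and back within 0.2 rad, released; the other four tins stand upright within 0.15 rad (horizontal distance between green_tin and cork_mat below 0.03 m and z of green_tin in the frame of cork_mat between 0.002 and 0.007 m and angle between green_tin's own z axis and vertical below 0.1 rad and angle between the x axis of green_tin and the y axis of unit_drawer0_handle, either way round below 0.2 rad and contact force between the fingers and green_tin below 0.05 N and linear speed of green_tin below 0.02 m/s and value of joint unit_drawer0 below 0.008 m and angle between each of red_tin, blue_tin, yellow_tin, grey_tin's own z axis and vertical below 0.15 rad); the robot touches nothing.
It fails at once if the green tin is dropped (falls free, faster than 0.6 m/s, about 18 mm) (contact force between the fingers and green_tin below 0.01 N and linear speed of green_tin above 0.6 m/s).
It fails at once if the drawer is slammed (shuts faster than 0.5 m/s) (velocity of joint unit_drawer0 below -0.5 m/s).
It fails at once if another tin in the rack is moved by more than 30 mm (distance of any of red_tin, blue_tin from where it was at the start of the episode above 0.03 m).
It fails at once if a tin in the drawer is knocked over or lifted out (angle between any of yellow_tin, grey_tin's own z axis and vertical above 0.3 rad or height (world z) of any of yellow_tin, grey_tin above 0.06 m).
It fails at once if the mug, mill, jar or spatula is moved by more than 40 mm (distance of any of mug, pepper_mill, jar, spatula from where it was at the start of the episode above 0.04 m).
It also fails if it takes over 72 s, if anything falls off the work surface, if the arm or the gripper's body presses on something with over 40 N, if the wrist force passes 120 N, or if a joint passes its speed limit or range.

## Working session

There is one attempt and no reset: what is moved stays moved. The work goes in short steps, Python scripts to look and compute and a tool call to move; the robot and the scene stay as the last step left them, time stands still between calls to the robot, and variables do not carry over. Pictures are saved under pics/ and viewed, about 8 in all and at most 12, crops included, and the job is handed in when it is done.

Besides the shell and the picture viewer there is one more tool, called after "Request:" as name(argument=value, ...) on one line, values as JSON. play_rows: Moves the arm, as the interface text tells. Its arguments: {"type":"object","properties":{"delta_rot":{"type":"array"},"translation":{"type":"array"},"gripper":{"type":"array"},"force":{"type":"number"}},"required":["delta_rot","translation","gripper"]}

```bash
mkdir -p pics; python3 - <<'E'
from rig import r
import cv2
s=r.sense();print(s, r.finger_overhang)
for n in("scene","side","wrist"):
    im=r.read_camera(n);cv2.imwrite(f"pics/{n}0.png",im[:,:,::-1]);print(n,r.camera_info(n))
E
```

```text
{'t': 0.0, 'joint_positions': array([-7.68828360e+00,  1.87335748e+01, -1.10913289e+01,  6.02769966e+01,
        1.14676403e-03,  8.23123799e+01]), 'dq': array([-0.03732153,  0.01270194, -0.00696364, -0.05089573, -0.02211017,
        0.02562973]), 'joint_torque': array([-1.24197268e-03, -4.43398941e+01,  2.62443137e+01,  1.56443648e-02,
       -1.97191571e-04, -6.55614656e-06]), 'tcp_pos': array([5.49436403e-01, 1.01099931e-04, 2.47493058e-01]), 'ee_rot': array([-98.33238613,  89.89809318, 171.66694932]), 'force': array([1.44268983, 0.21008141, 0.02433241]), 'ft_torque': array([-0.03741011,  0.0473896 ,  0.05038694]), 'grip_width': 0.08527914761014913} 0.017
scene {'K': array([[478.35230665,   0.        , 316.96885181],
       [  0.        , 478.35230665, 198.86569612],
       [  0.        ,   0.        ,   1.        ]]), 'k1': 0.04335363819433564, 'rvec': array([ 0.02549901,  2.93401927, -1.08281094]), 'tvec': array([0.55786443, 0.08943072, 1.51809892])}
side {'K': array([[398.13317009,   0.        , 316.42047449],
       [  0.        , 398.13317009, 197.09643368],
       [  0.        ,   0.        ,   1.        ]]), 'k1': -0.06270905651801115, 'rvec': array([ 2.31548689, -0.28732833,  0.14824202]), 'tvec': array([-0.55830723,  0.12957407,  1.34654301])}
wrist {'K': array([[299.37028636,   0.        , 322.79143147],
       [  0.        , 299.37028636, 196.1843816 ],
       [  0.        ,   0.        ,   1.        ]]), 'k1': -0.019725647385127866, 'T_tool_cam': array([[-2.14585547e-04, -2.70215567e-01,  9.62799824e-01,
        -1.24450968e-01],
       [ 9.99999897e-01, -4.42998248e-04,  9.85464474e-05,
         9.55111461e-04],
       [ 3.99889851e-04,  9.62799746e-01,  2.70215634e-01,
        -6.94410913e-02],
       [ 0.00000000e+00,  0.00000000e+00,  0.00000000e+00,
         1.00000000e+00]])}
```

View pics/scene0.png

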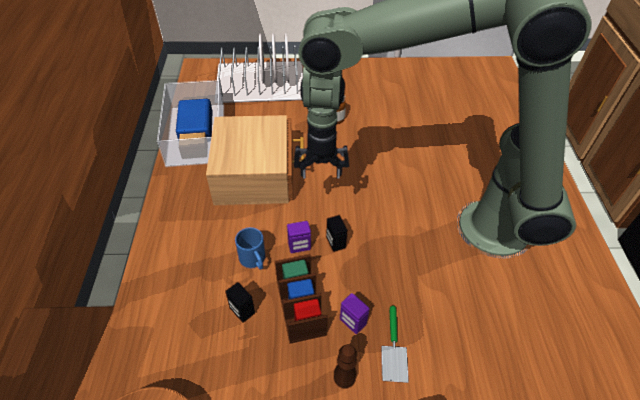

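View pics/side0.png

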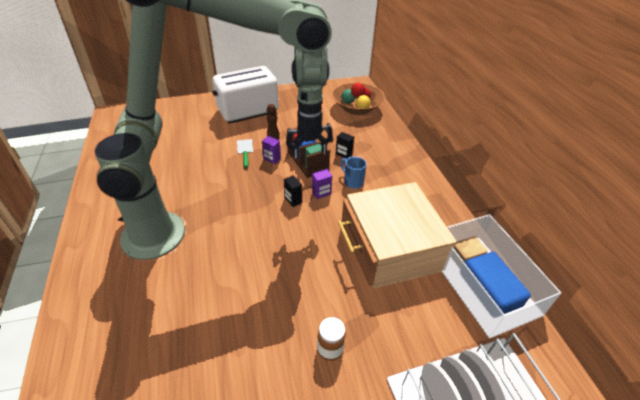

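View pics/wrist0.png

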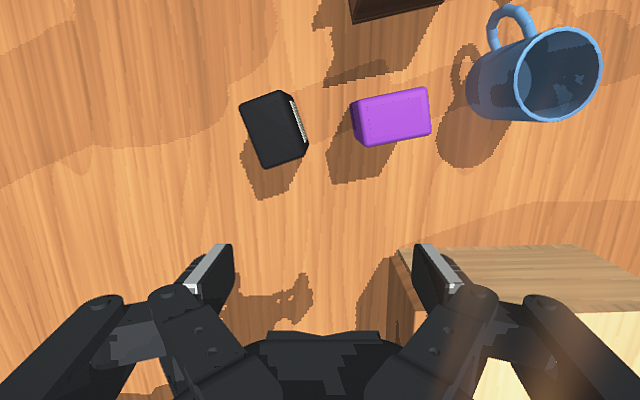

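Three views: the scene shows the unit's top around (210-290,117-180), green tin nearest the unit in the rack at (296,268), jar hidden behind the gripper; the side view shows the brass handle at (350,237). Next an enlarged crop for accurate pixels.

```bash
cat > h.py <<'E'
import numpy as np,cv2
from scipy.spatial.transform import Rotation as R
from rig import r
def cam(n,s=None):
    c=r.camera_info(n)
    if n=="wrist":
        s=s or r.sense(); T=np.eye(4);T[:3,:3]=R.from_euler('xyz',s['ee_rot'],degrees=True).as_matrix();T[:3,3]=s['tcp_pos']
        W=T@c['T_tool_cam'];return c['K'],c['k1'],W[:3,:3],W[:3,3]
    M=R.from_rotvec(c['rvec']).as_matrix()
    return c['K'],c['k1'],M.T,-M.T@c['tvec']
def ray(C,p):
    K,k,M,o=C
    u=cv2.undistortPoints(np.float64([[p]]),K,np.array([k,0,0,0.]))[0,0]
    return o,M@np.array([u[0],u[1],1])
def onz(C,p,z):
    o,d=ray(C,p);return o+d*(z-o[2])/d[2]
def proj(C,P):
    K,k,M,o=C
    rv=cv2.Rodrigues(M.T)[0]
    return cv2.projectPoints(np.float64(P).reshape(-1,1,3),rv,-M.T@o,K,np.array([k,0,0,0.]))[0][:,0]
E
python3 - <<'E'
from h import *
S=cam("scene");D=cam("side")
a=cv2.imread("pics/scene0.png");b=cv2.imread("pics/side0.png")
print(R.from_euler('xyz',r.sense()['ee_rot'],degrees=True).as_matrix().round(2))
A=cv2.resize(a[100:350,200:400],None,fx=2,fy=2,interpolation=2)
B=cv2.resize(b[170:295,330:480],None,fx=2.6,fy=2.6,interpolation=2)
o=np.zeros((500,800,3),np.uint8);o[:500,:400]=A;o[:B.shape[0],400:400+B.shape[1]]=B
cv2.imwrite("pics/crop.png",o)
for p in [(214,117),(287,117),(290,178),(208,176)]:print(p,onz(S,p,.144))
for n,C,im in(("s",S,a),("d",D,b)):
  h=cv2.cvtColor(im,cv2.COLOR_BGR2HSV)
  for c,lo,hi in(("green",(60,60,40),(90,255,255)),("red",(0,200,100),(4,255,255)),("blue",(105,150,80),(120,255,255))):
    m=cv2.inRange(h,lo,hi);k,_,st,ce=cv2.connectedComponentsWithStats(m)
    for i in range(1,k):
      if st[i,4]>60:print(n,c,st[i],ce[i].round(1),onz(C,ce[i],.107).round(3))
E
```

```text
[[-0.  1.  0.]
 [ 0.  0. -1.]
 [-1. -0. -0.]]
(214, 117) [ 0.90229292 -0.37373812  0.144     ]
(287, 117) [ 0.65406488 -0.3717581   0.144     ]
(290, 178) [ 0.6392436  -0.08670984  0.144     ]
(208, 176) [ 0.88799607 -0.09809187  0.144     ]
s green [282 260  27  19 372] [294.4 268.7] [0.624 0.212 0.107]
s green [390 306   7  36 219] [393.  323.5] [0.378 0.374 0.107]
s red [294 299  27  22 419] [306.6 308.8] [0.592 0.331 0.107]
s blue [ 176   99   34   39 1041] [192.7 116. ] [ 0.989 -0.424  0.107]
s blue [236 229  27  40 503] [250.4 248.4] [0.747 0.144 0.107]
s blue [287 279  27  20 389] [300.1 288.1] [0.608 0.272 0.107]
d green [342  90  12  13 112] [347.1  96.2] [0.871 0.57  0.107]
d green [305 144  18  11 131] [313.5 148.6] [0.618 0.21  0.107]
d blue [ 466  252   64   59 1855] [498.7 280.7] [ 0.974 -0.51   0.107]
```

View pics/crop.png

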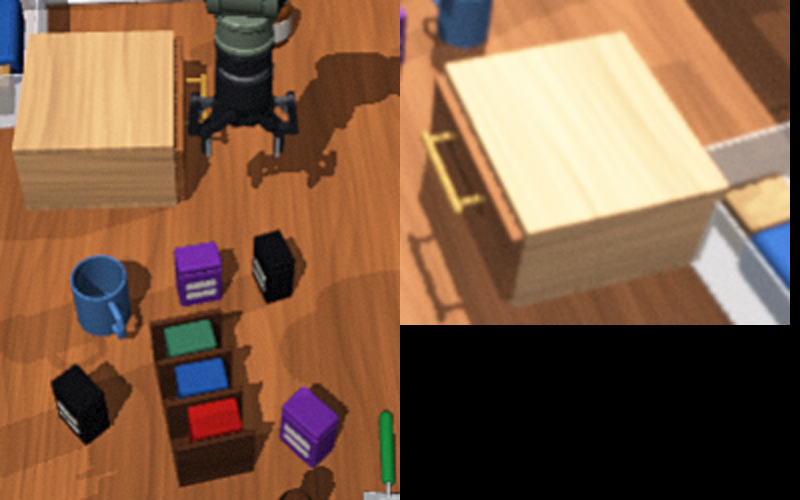

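The crop shows the unit's top corners, handle bar from (340,222) to (353,250) in the side view, and the three rack tins with the green one nearest the unit.

```bash
python3 - <<'E'
from h import *
S=cam("scene");D=cam("side")
for p in [(214,116.5),(286.5,115),(288,174.5),(207,175)]:print('S',onz(S,p,.144).round(4))
for p in [(417.3,182.7),(347.3,195),(376.2,262.3),(455,242.3)]:print('D',onz(D,p,.144).round(4))
for p in [(340.4,221.9),(353.1,250)]:print('bar',onz(D,p,.106).round(4))
print(onz(D,(331,335),.09), "jar")
print(onz(S,(335,233),.09),onz(S,(299,238),.09), "black,purple")
for p in [(294.4,268.7),(300.1,288.1),(306.6,308.8)]:print(onz(S,p,.107).round(4))
E
```

```text
S [ 0.9026 -0.3764  0.144 ]
S [ 0.656  -0.3823  0.144 ]
S [ 0.6456 -0.1014  0.144 ]
S [ 0.8915 -0.1023  0.144 ]
D [ 0.9016 -0.1058  0.144 ]
D [ 0.6502 -0.1085  0.144 ]
D [ 0.6448 -0.3882  0.144 ]
D [ 0.8968 -0.3765  0.144 ]
bar [ 0.6056 -0.1845  0.106 ]
bar [ 0.6089 -0.3026  0.106 ]
[ 0.4730566 -0.5394097  0.09     ] jar
[0.50806854 0.08242329 0.09      ] [0.61227001 0.09869577 0.09      ] black,purple
[0.6238 0.2122 0.107 ]
[0.6083 0.2715 0.107 ]
[0.5917 0.3309 0.107 ]
```

Request:
play_rows(delta_rot=[[0,0,0],[0,0,0],[0,0,0],[0,0,0],[0,0,0],[0,0,0],[0,0,0],[0,0,0]], translation=[[0,10,40],[0,10,40],[0,10,40],[0,10,40],[0,10,40],[0,7,43],[0,0,0],[0,0,0]], gripper=[170,170,170,170,170,170,170,170], force=60)

```text
t: 0.95
tcp_pos: [0.6065, -0.2439, 0.2473]
ee_rot: [-131.1, 89.9, 138.8]
force: [0.0, -0.6, -0.8]
grip_width: 0.0285
```

```bash
python3 - <<'E'
from h import *
s=r.sense();print(s['tcp_pos'],s['ee_rot'],s['grip_width'],s['force'])
im=r.read_camera("wrist")[:,:,::-1].copy();C=cam("wrist",s)
h=cv2.cvtColor(im,cv2.COLOR_BGR2HSV);m=cv2.inRange(h,(18,110,90),(32,255,255))
k,_,st,ce=cv2.connectedComponentsWithStats(m)
for i in range(1,k):
    if st[i,4]>60:print(st[i],ce[i].round(1),onz(C,ce[i],.106).round(4))
print("expected",proj(C,[[.607,-.1835,.106],[.607,-.3035,.106]]))
cv2.imwrite("pics/w1.png",im)
E
```

```text
[ 0.60652245 -0.24386953  0.2472921 ] [-131.10733021   89.90323651  138.77475703] 0.028486068017589773 [ 0.01468725 -0.57411213 -0.79574698]
[ 313  120   46  138 2023] [324.9 184.4] [ 0.6093 -0.2377  0.106 ]
expected [[322.24201281 123.35234231]
 [322.60624553 250.34709624]]
```

View pics/w1.png

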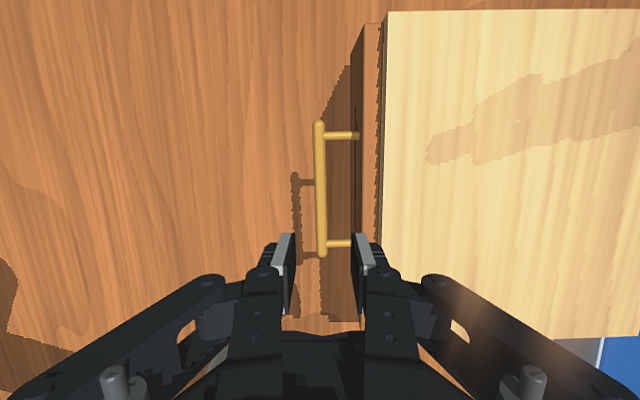

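The wrist view shows the bar from (319,122) to (322,256): axis x≈0.605, yaw ≈ +1.2°.

Request:
play_rows(delta_rot=[[-0.02,0,0],[0,0,0],[0,0,0],[0,0,0],[0,0,0],[0,0,0],[0,0,0],[0,0,0]], translation=[[30,-1,0],[40,0,0],[30,0,0],[25,0,0],[14,0,0],[0,0,0],[0,0,0],[0,0,0]], gripper=[170,170,170,170,170,170,255,255], force=60)

```text
t: 1.8
tcp_pos: [0.6041, -0.2422, 0.11]
ee_rot: [-89.1, 89.8, -177.9]
force: [-7.1, 1.3, 3.9]
grip_width: 0.0089
```

Request:
play_rows(delta_rot=[[0,0,0],[0,0,0],[0,0,0],[0,0,0],[0,0,0]], translation=[[0,0,0],[0,0,0],[0,-5,0],[0,-10,0],[0,-15,0]], gripper=[255,255,255,255,255])

```text
t: 2.3
tcp_pos: [0.5769, -0.2428, 0.11]
ee_rot: [103.3, 89.8, 14.5]
force: [2.6, 2.5, 3.0]
grip_width: 0.0088
```

Request:
play_rows(delta_rot=[[0,0,0],[0,0,0],[0,0,0],[0,0,0],[0,0,0],[0,0,0],[0,0,0],[0,0,0]], translation=[[0,-20,0],[0,-25,0],[0,-25,0],[0,-25,0],[0,-20,0],[0,-13,0],[0,-8,0],[0,0,0]], gripper=[255,255,255,255,255,255,255,255])

```text
t: 3.1
tcp_pos: [0.4391, -0.2459, 0.1099]
ee_rot: [-171.4, 90.0, 99.8]
force: [-1.1, 5.5, 7.1]
grip_width: 0.0086
```

```bash
python3 - <<'E'
from h import *
import time
s=r.sense();print(s['tcp_pos'],s['ee_rot'],s['grip_width'],s['force'])
a=r.read_camera("scene")[:,:,::-1];b=r.read_camera("side")[:,:,::-1]
A=cv2.resize(a[80:280,180:380],(400,400),interpolation=2);B=cv2.resize(b[150:350,270:470],(400,400),interpolation=2)
cv2.imwrite("pics/open.png",np.hstack([A,B]))
E
```

```text
[ 0.43912195 -0.24591757  0.10993723] [-171.35361688   89.96605234   99.76485619] 0.00858618327415878 [-1.1020394   5.47392038  7.07249821]
```

View pics/open.png

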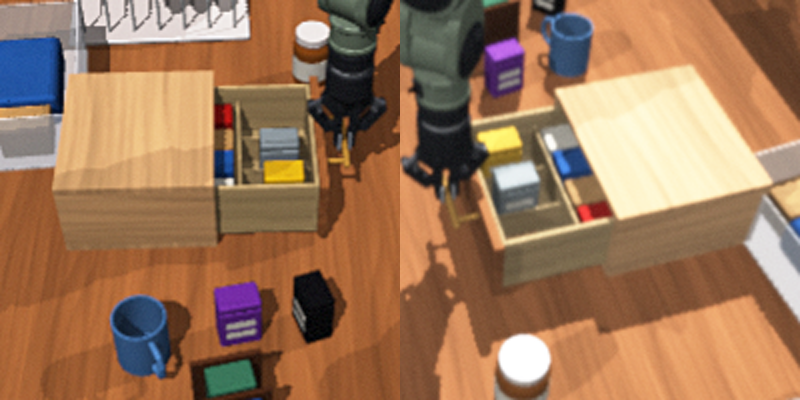

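The drawer is out about 165 mm; the yellow tin is at +77, the grey in the middle, and the free place is at -77 (far from the rack). I'll release the handle and go to the rack.

Request:
play_rows(delta_rot=[[0,0,0],[0,0,0],[0,0,0],[0,0,0],[0,0,0],[0,0,0],[0,0,0],[0,0,0]], translation=[[0,0,0],[0,0,0],[0,0,0],[-20,0,0],[-40,0,0],[-45,0,0],[-35,20,-30],[0,20,-45]], gripper=[170,170,170,170,170,170,170,50])

```text
t: 4.0
tcp_pos: [0.482, -0.1735, 0.2544]
ee_rot: [56.3, 89.4, -32.8]
force: [0.9, 0.7, -1.1]
grip_width: 0.0416
```

Request:
play_rows(delta_rot=[[0,0,0],[0,0,0],[0,0,0],[0,0,0],[0,0,0],[0,0,0],[0,0,0],[0,0,0]], translation=[[0,20,-48],[0,20,-48],[0,20,-48],[0,20,-48],[0,20,-48],[0,20,-48],[0,20,-48],[0,15,-42]], gripper=[0,0,0,0,0,0,0,0])

```text
t: 4.8
tcp_pos: [0.6216, 0.1996, 0.2487]
ee_rot: [57.4, 90.0, -31.5]
force: [1.9, 0.8, -0.2]
grip_width: 0.0855
```

Request:
play_rows(delta_rot=[[-0.12,0,0],[-0.123,0,0],[0,0,0],[0,0,0]], translation=[[0,0,0],[0,0,0],[0,0,0],[0,0,0]], gripper=[0,0,0,0])

```text
t: 5.2
tcp_pos: [0.6208, 0.1971, 0.2488]
ee_rot: [-54.2, 90.0, -129.3]
force: [-1.0, 0.3, 0.4]
grip_width: 0.0854
```

```bash
cat > tin.py <<'E'
from h import *
import sys
def tin(z,name=None,lo=(60,60,40),hi=(90,255,255)):
    s=r.sense();im=r.read_camera("wrist")[:,:,::-1].copy();C=cam("wrist",s)
    if name:cv2.imwrite(name,im)
    M=R.from_euler('xyz',s['ee_rot'],degrees=True).as_matrix()
    print("tcp",s['tcp_pos'].round(4),"jaw yaw",np.degrees(np.arctan2(M[1,1],M[0,1])).round(2),"tilt",M[:,0].round(3),s['grip_width'].round(4))
    m=cv2.inRange(cv2.cvtColor(im,cv2.COLOR_BGR2HSV),lo,hi)
    m=cv2.morphologyEx(m,cv2.MORPH_OPEN,np.ones((3,3)))
    cs=cv2.findContours(m,0,2)[0];c=max(cs,key=cv2.contourArea)
    w=np.float32([onz(C,p[0],z)[:2] for p in c])
    (ce,sz,a)=cv2.minAreaRect(w*1000)
    d=M.T@(np.r_[np.array(ce)/1000,0]-np.r_[s['tcp_pos'][:2],0])
    print("px",cv2.boundingRect(c),"centre",ce,"size",sz,"ang",a,"tool-frame offset mm",(d*1000).round(1))
if __name__=="__main__":tin(float(sys.argv[1]),*sys.argv[2:3])
E
python3 tin.py .107 pics/w2.png
```

```text
Traceback (most recent call last):
  File "tin.py", line 15, in <module>
    if __name__=="__main__":tin(float(sys.argv[1]),*sys.argv[2:3])
                            ~~~^^^^^^^^^^^^^^^^^^^^^^^^^^^^^^^^^^^
  File "tin.py", line 7, in tin
    print("tcp",s['tcp_pos'].round(4),"jaw yaw",np.degrees(np.arctan2(M[1,1],M[0,1])).round(2),"tilt",M[:,0].round(3),s['grip_width'].round(4))
                                                                                                                      ^^^^^^^^^^^^^^^^^^^^^
AttributeError: 'float' object has no attribute 'round'
```

View pics/w2.png

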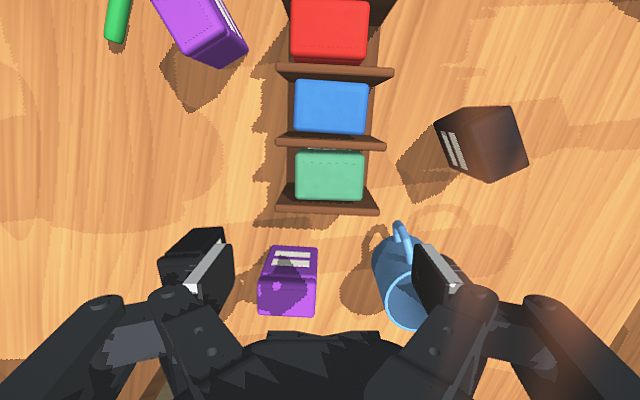

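The wrist view shows the green tin at (330,176), with rack boards running slightly down to the right (about 2-3° off jaw axis).

```bash
sed -i "s/s\['grip_width'\].round(4)/round(s['grip_width'],4)/" tin.py; python3 tin.py .107; python3 - <<'E'
from h import *
s=r.sense();C=cam("wrist",s)
for p in[(275,66),(393,71),(273,138),(386,145),(272,206),(379,211)]:print(onz(C,p,.107).round(4))
E
```

```text
tcp [0.6208 0.197  0.249 ] jaw yaw 14.92 tilt [-0. -0. -1.] 0.0854
px (295, 148, 70, 53) centre (623.8320922851562, 212.8151397705078) size (62.06516647338867, 47.02499771118164) ang 13.238992691040039 tool-frame offset mm [ -0.    7.  -14.5]
[0.5564 0.2896 0.107 ]
[0.652  0.3111 0.107 ]
[0.5675 0.2317 0.107 ]
[0.6653 0.2515 0.107 ]
[0.58   0.1703 0.107 ]
[0.6781 0.1913 0.107 ]
```

Request:
play_rows(delta_rot=[[0.028,0,0],[0,0,0],[0,0,0],[0,0,0],[0,0,0],[0,0,0],[0,0,0],[0,0,0]], translation=[[0,6,-14],[30,0,0],[40,0,0],[35,0,0],[30,0,0],[22,0,0],[14,0,0],[0,0,0]], gripper=[0,0,0,0,0,0,0,0], force=35)

```text
t: 6.1
tcp_pos: [0.6215, 0.2117, 0.0761]
ee_rot: [-90.0, 89.8, -166.6]
force: [0.5, 0.3, -0.2]
grip_width: 0.0854
```

Request:
play_rows(delta_rot=[[0,0,0],[0,0,0],[0,0,0],[0,0,0],[0,0,0]], translation=[[0,0,0],[0,0,0],[0,0,0],[0,0,0],[0,0,0]], gripper=[150,150,150,150,150], force=35)

```text
t: 6.6
tcp_pos: [0.624, 0.2126, 0.0798]
ee_rot: [86.3, 89.8, 9.7]
force: [-1.0, -0.3, 5.5]
grip_width: 0.0639
```

Request:
play_rows(delta_rot=[[0,0,0],[0,0,0],[0,0,0],[0,0,0],[0,0,0],[0,0,0],[0,0,0]], translation=[[-8,0,0],[-18,0,0],[-25,0,0],[-30,0,0],[-30,0,0],[-20,0,0],[0,0,0]], gripper=[150,150,150,150,150,150,150], force=45)

```text
t: 7.3
tcp_pos: [0.6246, 0.2129, 0.2129]
ee_rot: [89.7, 89.7, 13.1]
force: [0.2, -0.4, -0.8]
grip_width: 0.0639
```

```bash
python3 - <<'E'
from h import *
s=r.sense();print(s['tcp_pos'],s['grip_width'],s['force'],s['joint_positions'].round(1))
b=r.read_camera("side")[:,:,::-1];a=r.read_camera("scene")[:,:,::-1]
cv2.imwrite("pics/lift.png",np.hstack([cv2.resize(a[180:380,220:420],(400,400)),cv2.resize(b[80:230,230:380],(400,400))]))
E
```

```text
[0.62464823 0.21287934 0.212855  ] 0.06385366024292807 [ 0.15672742 -0.35728226 -0.82149388] [12.4 31.5  3.7 61.9  0.  88.9]
```

View pics/lift.png

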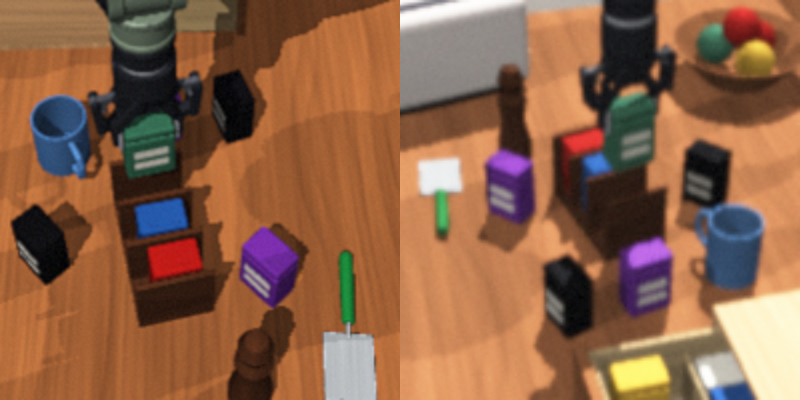

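The green tin is gripped and lifted clear upright; the other rack tins are in place. Carrying it to the free worktop while turning 78°.

Request:
play_rows(delta_rot=[[0,0,0],[0,0,0],[0,0,0],[0,0,0],[0,0,0],[0,0,0],[-0.12,0,0],[-0.14,0,0]], translation=[[0,-25,2],[0,-40,3],[0,-45,3],[0,-45,3],[0,-38,2],[0,-20,2],[0,0,0],[0,0,0]], gripper=[150,150,150,150,150,150,150,150])

```text
t: 8.2
tcp_pos: [0.4172, 0.1478, 0.2076]
ee_rot: [-108.9, 89.8, -170.2]
force: [0.5, 0.3, -2.1]
grip_width: 0.0634
```

Request:
play_rows(delta_rot=[[-0.14,0,0],[-0.14,0,0],[-0.14,0,0],[-0.14,0,0],[-0.14,0,0],[-0.14,0,0],[-0.14,0,0],[-0.12,0,0]], translation=[[10,0,0],[15,0,0],[15,0,0],[15,0,0],[15,0,0],[15,0,0],[10,0,0],[10,0,0]], gripper=[150,150,150,150,150,150,150,150])

```text
t: 9.0
tcp_pos: [0.4173, 0.1479, 0.102]
ee_rot: [-172.2, 89.8, -170.6]
force: [0.1, -0.5, -1.9]
grip_width: 0.0632
```

Request:
play_rows(delta_rot=[[0,0,0],[0,0,0],[0,0,0],[0,0,0]], translation=[[12,0,0],[10,0,0],[5,0,0],[0,0,0]], gripper=[150,150,150,150])

```text
t: 9.4
tcp_pos: [0.4181, 0.148, 0.076]
ee_rot: [-172.2, 89.9, -170.8]
force: [-0.0, -0.9, -1.7]
grip_width: 0.0637
```

```bash
python3 - <<'E'
from h import *
s=r.sense();M=R.from_euler('xyz',s['ee_rot'],degrees=True).as_matrix();print(s['tcp_pos'],M.round(3),s['grip_width'],s['force'],s['joint_positions'].round(1))
E
```

```text
[0.41810234 0.14800345 0.07599729] [[-0.003 -0.024  1.   ]
 [-0.     1.     0.024]
 [-1.    -0.    -0.003]] 0.06366216114946342 [-0.00368808 -0.89855945 -1.74121445] [  9.9  19.8 -39.3  31.    0.    8.6]
```

Request:
play_rows(delta_rot=[[0,0,0],[0,0,0],[0,0,0],[0,0,0]], translation=[[3,0,0],[2,0,0],[1,0,0],[0,0,0]], gripper=[150,150,150,150])

```text
t: 9.8
tcp_pos: [0.4193, 0.1482, 0.0712]
ee_rot: [5.6, 90.0, 7.0]
force: [0.3, 0.3, -0.4]
grip_width: 0.0636
```

Request:
play_rows(delta_rot=[[0,0,0],[0,0,0],[0,0,0]], translation=[[1,0,0],[1,0,0],[0,0,0]], gripper=[150,150,150])

```text
t: 10.1
tcp_pos: [0.4192, 0.1482, 0.0691]
ee_rot: [-145.1, 90.0, -143.7]
force: [0.1, -0.7, -1.6]
grip_width: 0.0637
```

Request:
play_rows(delta_rot=[[0,0,0],[0,0,0],[0,0,0]], translation=[[1,0,0],[1,0,0],[0,0,0]], gripper=[150,150,150])

```text
t: 10.4
tcp_pos: [0.4194, 0.1482, 0.0678]
ee_rot: [4.7, 90.0, 6.1]
force: [-2.3, -0.9, 8.6]
grip_width: 0.0638
```

Request:
play_rows(delta_rot=[[0,0,0],[0,0,0],[0,0,0],[0,0,0],[0,0,0],[0,0,0],[0,0,0],[0,0,0]], translation=[[0,0,0],[0,0,0],[0,0,0],[0,0,0],[-10,0,0],[-30,0,0],[-40,0,0],[-40,0,0]], gripper=[60,0,0,0,0,0,0,0])

```text
t: 11.2
tcp_pos: [0.4186, 0.1481, 0.1888]
ee_rot: [-174.1, 89.9, -172.7]
force: [0.5, 0.3, -0.8]
grip_width: 0.0852
```

Request:
play_rows(delta_rot=[[0.143,0,0],[0.143,0,0],[0.143,0,0],[0.143,0,0],[0.143,0,0],[0.143,0,0],[0.143,0,0],[0.143,0,0]], translation=[[-20,0,0],[0,0,0],[0,0,0],[0,0,0],[0,0,0],[0,0,0],[0,0,0],[0,0,0]], gripper=[0,0,0,0,0,0,0,0])

```text
t: 12.0
tcp_pos: [0.4191, 0.1482, 0.2078]
ee_rot: [79.5, 90.0, 15.0]
force: [-0.9, -0.1, 0.7]
grip_width: 0.0853
```

Request:
play_rows(delta_rot=[[0.143,0,0],[0.143,0,0],[0.143,0,0],[0,0,0],[0,0,0]], translation=[[0,0,0],[0,0,0],[0,0,0],[0,0,0],[0,0,0]], gripper=[0,0,0,0,0])

```text
t: 12.5
tcp_pos: [0.4192, 0.1482, 0.2075]
ee_rot: [94.0, 90.0, 5.5]
force: [-0.2, -0.2, 0.2]
grip_width: 0.0856
```

```bash
python3 tin.py .095 pics/w3.png
```

```text
tcp [0.4192 0.1482 0.2075] jaw yaw 1.43 tilt [ 0.  0. -1.] 0.0856
px (301, 148, 53, 85) centre (423.4589538574219, 155.1010284423828) size (42.4510498046875, 71.05889129638672) ang 1.3912547826766968 tool-frame offset mm [ 0.   4.4 -6.8]
```

View pics/w3.png

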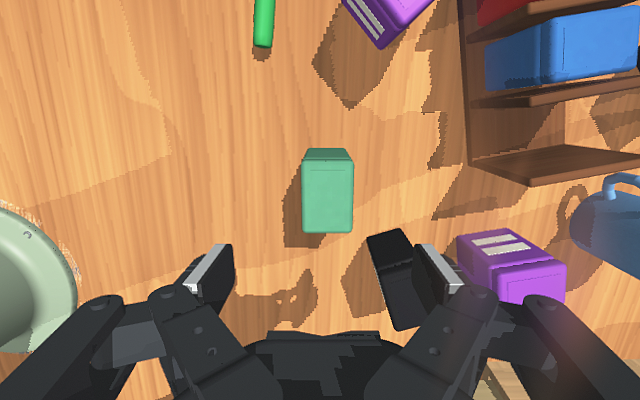

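The green tin stands upright at (328,197) px, free, with broad faces ahead/behind along the jaw axis. I'll grip it by those faces.

Request:
play_rows(delta_rot=[[0,0,0],[0,0,0],[0,0,0],[0,0,0],[0,0,0],[0,0,0],[0,0,0]], translation=[[15,3,-2],[35,0,0],[35,0,0],[25,0,0],[15,0,0],[10,0,0],[0,0,0]], gripper=[40,40,40,40,40,40,40])

```text
t: 13.25
tcp_pos: [0.4214, 0.1501, 0.0712]
ee_rot: [-80.5, 89.9, -169.2]
force: [-0.8, 0.4, 0.4]
grip_width: 0.0719
```

Request:
play_rows(delta_rot=[[0,0,0],[0,0,0],[0,0,0],[0,0,0],[0,0,0],[0,0,0]], translation=[[0,0,0],[0,0,0],[0,0,0],[0,0,0],[0,0,0],[0,0,0]], gripper=[180,180,180,180,180,180], force=45)

```text
t: 13.85
tcp_pos: [0.423, 0.1505, 0.0731]
ee_rot: [100.3, 89.9, 11.5]
force: [-1.1, -1.2, 6.7]
grip_width: 0.0439
```

Request:
play_rows(delta_rot=[[0,0,0],[0,0,0],[0,0,0],[0,0,0],[0,0,0],[0,0,0],[0,0,0],[0,0,0]], translation=[[-8,0,0],[-20,0,0],[-30,0,0],[-40,0,0],[-40,0,0],[-30,0,0],[-12,0,0],[0,0,0]], gripper=[180,180,180,180,180,180,180,180])

```text
t: 14.65
tcp_pos: [0.4233, 0.1505, 0.2544]
ee_rot: [98.8, 89.8, 10.0]
force: [0.4, -0.4, -1.6]
grip_width: 0.0435
```

```bash
python3 - <<'E'
from h import *
s=r.sense();print(s['tcp_pos'],s['grip_width'],s['force'],s['joint_positions'].round(1))
a=r.read_camera("scene")[:,:,::-1];b=r.read_camera("side")[:,:,::-1]
A=cv2.resize(a[100:250,230:380],(400,400),interpolation=2);B=cv2.resize(b[180:330,290:440],(400,400),interpolation=2)
cv2.imwrite("pics/dr.png",np.hstack([A,B]))
E
```

```text
[0.42325951 0.15049007 0.25444983] 0.04352411826730512 [ 0.38057738 -0.36878846 -1.60891668] [ 10.1   7.5 -24.7  57.5  -0.   98.9]
```

View pics/dr.png

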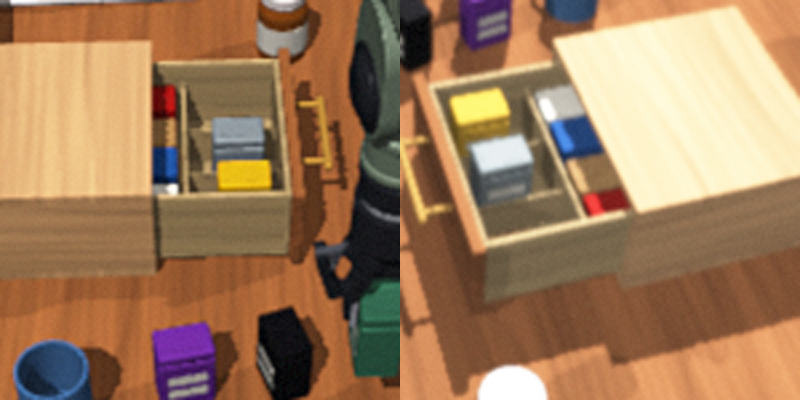

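Drawer: grey (middle) and yellow visible, the free place with empty floor at the -y end; the mat lies hidden behind the grey tin in the scene view.

```bash
python3 - <<'E'
from h import *
S=cam("scene");D=cam("side")
s=lambda x,y:(230+x*.375,100+y*.375); d=lambda x,y:(290+(x-400)*.375,180+y*.375)
for n,C,p in[("grey",S,s(239,131)),("yel",S,s(245,175)),("grey",D,d(502,157)),("yel",D,d(480,107))]:print(n,onz(C,p,.117).round(4))
for p in [s(316,98),s(330,172)]:print("bar",onz(S,p,.106).round(4))
for p in [d(404,140),d(427,220)]:print("bar",onz(D,p,.106).round(4))
for p in [s(281,61),s(291,193)]:print("panel top inner",onz(S,p,.134).round(4))
for p in [d(428,82),d(485,243)]:print("panel top D",onz(D,p,.134).round(4))
E
```

```text
grey [ 0.5453 -0.2405  0.117 ]
yel [ 0.5399 -0.1645  0.117 ]
grey [ 0.5459 -0.2523  0.117 ]
yel [ 0.5418 -0.1717  0.117 ]
bar [ 0.445  -0.3116  0.106 ]
bar [ 0.4364 -0.1791  0.106 ]
bar [ 0.4458 -0.1916  0.106 ]
bar [ 0.4459 -0.31    0.106 ]
panel top inner [ 0.4891 -0.3512  0.134 ]
panel top inner [ 0.4879 -0.1179  0.134 ]
panel top D [ 0.4879 -0.1334  0.134 ]
panel top D [ 0.4927 -0.3736  0.134 ]
```

Request:
play_rows(delta_rot=[[0,0,0],[0,0,0],[0,0,0],[0,0,0],[0,0,0],[0,0,0],[0,0,0],[0,0,0]], translation=[[0,5,20],[0,10,35],[0,10,45],[0,10,45],[0,10,45],[0,10,45],[0,10,45],[0,10,45]], gripper=[180,180,180,180,180,180,180,180])

```text
t: 15.55
tcp_pos: [0.5035, -0.1745, 0.2503]
ee_rot: [-121.8, 89.8, 149.4]
force: [1.2, 0.6, -1.5]
grip_width: 0.0439
```

Request:
play_rows(delta_rot=[[0,0,0],[0,0,0],[0,0,0],[0,0,0],[0,0,0],[0,0,0],[0,0,0],[0,0,0]], translation=[[0,10,45],[0,10,45],[0,10,45],[0,8,45],[0,0,30],[0,0,18],[0,0,0],[0,0,0]], gripper=[180,180,180,180,180,180,180,180])

```text
t: 16.35
tcp_pos: [0.5465, -0.3994, 0.25]
ee_rot: [-141.1, 89.8, 130.2]
force: [1.0, 0.2, -2.0]
grip_width: 0.0436
```

```bash
python3 - <<'E'
from h import *
s=r.sense();print(s['tcp_pos'],s['ee_rot'],s['grip_width'],s['force'])
im=r.read_camera("wrist")[:,:,::-1].copy();cv2.imwrite("pics/w4.png",im)
C=cam("wrist",s);print(proj(C,[[.55,-.323,.026],[.55,-.246,.117],[.55,-.168,.117]]))
E
```

```text
[ 0.54654204 -0.39939199  0.25002278] [-141.0670726    89.78505852  130.16230388] 0.04360808093637717 [ 0.98443492  0.24070844 -1.98818163]
[[ 326.87911732  106.5222206 ]
 [ 330.6729356    -1.07938472]
 [ 333.68536888 -125.01221488]]
```

View pics/w4.png

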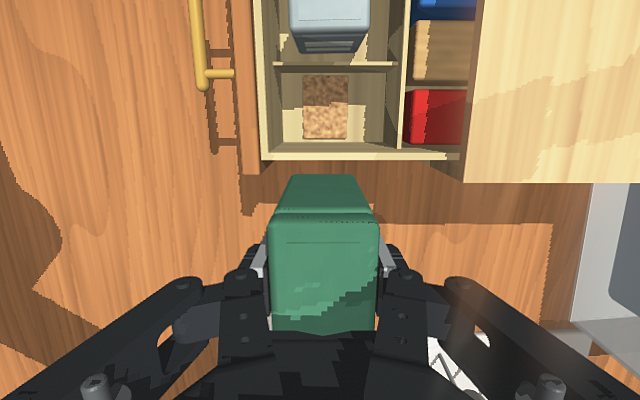

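The mat is centred at (326,107) px → (0.549,-0.3235), matching the prediction. Lowering above it.

Request:
play_rows(delta_rot=[[0,0,0],[0,0,0],[0,0,0],[0,0,0],[0,0,0],[0,0,0],[0,0,0],[0,0,0]], translation=[[0,2,-26],[0,2,-30],[0,1,-20],[0,0,0],[0,0,0],[15,0,0],[25,0,0],[10,0,0]], gripper=[180,180,180,180,180,180,180,180])

```text
t: 17.2
tcp_pos: [0.5496, -0.3238, 0.1999]
ee_rot: [-123.8, 89.8, 147.4]
force: [0.3, 0.7, -2.5]
grip_width: 0.0437
```

```bash
python3 - <<'E'
from h import *
s=r.sense();print(s['tcp_pos'],s['ee_rot'],s['force'])
im=r.read_camera("wrist")[:,:,::-1].copy()
a=r.read_camera("side")[:,:,::-1]
cv2.imwrite("pics/w5.png",np.hstack([cv2.resize(im,(500,312)),cv2.resize(a[200:325,310:430],(300,312),interpolation=2)]))
E
```

```text
[ 0.54961987 -0.32377088  0.19985924] [-123.80904185   89.83196409  147.42550887] [ 0.33323868  0.65209186 -2.46981157]
```

View pics/w5.png

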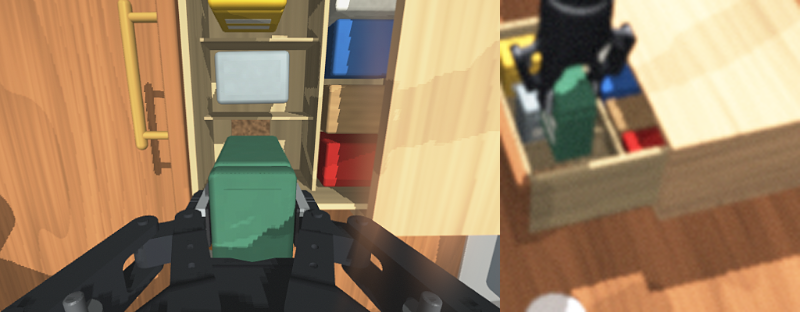

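```bash
python3 - <<'E'
from h import *
s=r.sense();C=cam("wrist",s);f=640/500
for p in [(204,117),(312,119)]:print("div2",onz(C,(p[0]*f,p[1]*f),.077).round(4))
for p in [(202,40),(318,40)]:print("div1",onz(C,(p[0]*f,p[1]*f),.077).round(4))
E
```

```text
div2 [ 0.4984 -0.2848  0.077 ]
div2 [ 0.6125 -0.2844  0.077 ]
div1 [ 0.4988 -0.2099  0.077 ]
div1 [ 0.6117 -0.2075  0.077 ]
```

Request:
play_rows(delta_rot=[[0,0,0],[0,0,0],[0,0,0]], translation=[[20,0,0],[10,0,0],[0,0,0]], gripper=[180,180,180])

```text
t: 17.6
tcp_pos: [0.5499, -0.3237, 0.1711]
ee_rot: [-127.6, 89.9, 143.6]
force: [-0.1, -0.1, -1.9]
grip_width: 0.0433
```

Request:
play_rows(delta_rot=[[0,0,0],[0,0,0],[0,0,0],[0,0,0],[0,0,0],[0,0,0],[0,0,0]], translation=[[12,0,0],[15,0,0],[15,0,0],[12,0,0],[8,0,0],[5,0,0],[0,0,0]], gripper=[180,180,180,180,180,180,180])

```text
t: 18.3
tcp_pos: [0.5504, -0.3239, 0.1046]
ee_rot: [-127.6, 90.0, 143.7]
force: [-0.7, -0.4, -2.2]
grip_width: 0.0438
```

Request:
play_rows(delta_rot=[[0,0,0],[0,0,0],[0,0,0]], translation=[[2,0,0],[1,0,0],[0,0,0]], gripper=[180,180,180])

```text
t: 18.6
tcp_pos: [0.5508, -0.3242, 0.1024]
ee_rot: [50.3, 90.0, -38.4]
force: [0.0, 0.0, -1.9]
grip_width: 0.0433
```

Request:
play_rows(delta_rot=[[0,0,0],[0,0,0],[0,0,0],[0,0,0]], translation=[[1,0,0],[1,0,0],[1,0,0],[0,0,0]], gripper=[180,180,180,180])

```text
t: 19.0
tcp_pos: [0.5508, -0.3241, 0.0992]
ee_rot: [56.6, 90.0, -32.1]
force: [0.1, -0.8, -0.5]
grip_width: 0.0432
```

Request:
play_rows(delta_rot=[[0,0,0],[0,0,0],[0,0,0]], translation=[[1,0,0],[1,0,0],[0,0,0]], gripper=[180,180,180])

```text
t: 19.3
tcp_pos: [0.552, -0.3241, 0.0991]
ee_rot: [79.5, 89.8, -9.2]
force: [-0.2, 2.6, 8.3]
grip_width: 0.0436
```

Contact with the mat; release and rise.

Request:
play_rows(delta_rot=[[0,0,0],[0,0,0],[0,0,0],[0,0,0],[0,0,0],[0,0,0],[0,0,0],[0,0,0]], translation=[[0,0,0],[0,0,0],[0,0,0],[0,0,0],[-8,0,0],[-25,0,0],[-40,0,0],[-40,0,0]], gripper=[130,95,95,95,95,95,95,95])

```text
t: 20.1
tcp_pos: [0.5499, -0.3236, 0.2108]
ee_rot: [-127.1, 89.9, 144.1]
force: [-0.2, 0.2, 1.8]
grip_width: 0.0539
```

Request:
play_rows(delta_rot=[[0,0,0],[0,0,0],[0,0,0],[0,0,0]], translation=[[-30,0,30],[0,0,35],[0,0,0],[0,0,0]], gripper=[95,95,95,95])

```text
t: 20.5
tcp_pos: [0.5514, -0.3894, 0.2396]
ee_rot: [-144.0, 89.9, 127.2]
force: [0.6, 0.5, 0.5]
grip_width: 0.0535
```

```bash
python3 tin.py .121 pics/w6.png
```

```text
tcp [ 0.5514 -0.3894  0.2396] jaw yaw 1.18 tilt [-0.001  0.001 -1.   ] 0.0535
px (298, 78, 55, 82) centre (552.8297729492188, -325.5017395019531) size (42.418312072753906, 61.99393844604492) ang 1.1618564128875732 tool-frame offset mm [  0.1   2.7 -63.8]
```

The measurement agrees: green top face 42x62 mm at (0.553,-0.3255), yaw 1.2°, so upright on the mat. Now above the handle.

Request:
play_rows(delta_rot=[[0,0,0],[0,0,0],[0,0,0],[0,0,0],[0,0,0],[0,0,0]], translation=[[0,-25,-30],[0,-30,-40],[0,-30,-40],[0,-23,-36],[0,0,0],[0,0,0]], gripper=[170,170,170,170,170,170])

```text
t: 21.15
tcp_pos: [0.4405, -0.2438, 0.2403]
ee_rot: [-178.4, 90.0, 93.0]
force: [-0.2, -0.9, 0.2]
grip_width: 0.0283
```

```bash
python3 - <<'E'
from h import *
s=r.sense();print(s['tcp_pos'],s['ee_rot'],s['grip_width'])
im=r.read_camera("wrist")[:,:,::-1].copy();C=cam("wrist",s)
m=cv2.inRange(cv2.cvtColor(im,cv2.COLOR_BGR2HSV),(18,110,90),(32,255,255))
k,l,st,ce=cv2.connectedComponentsWithStats(m)
for i in range(1,k):
    if st[i,4]>100:
        xs=[(y,np.where(l[y]==i)[0]) for y in range(st[i,1],st[i,1]+st[i,3],12)]
        print(st[i],[(onz(C,(x[0],y),.106)[:2].round(4),len(x)) for y,x in xs if len(x)])
E
```

```text
[ 0.4404666  -0.24379551  0.2403007 ] [-178.41205171   89.99605143   92.96245496] 0.02828566001661198
[ 397   81   98   57 4672] [(array([ 0.5159, -0.1478]), 74), (array([ 0.5103, -0.1573]), 84), (array([ 0.5104, -0.1667]), 82), (array([ 0.5105, -0.1764]), 83), (array([ 0.5106, -0.1862]), 82)]
[ 319  125   47  140 2111] [(array([ 0.4403, -0.1847]), 5), (array([ 0.4371, -0.1947]), 21), (array([ 0.4373, -0.2049]), 12), (array([ 0.4375, -0.2153]), 12), (array([ 0.4377, -0.2259]), 12), (array([ 0.4379, -0.2367]), 12), (array([ 0.4382, -0.2478]), 12), (array([ 0.4384, -0.2591]), 12), (array([ 0.4386, -0.2707]), 12), (array([ 0.4389, -0.2826]), 11), (array([ 0.4391, -0.2948]), 11), (array([ 0.4394, -0.3072]), 11)]
[511 199  10  20 111] [(array([ 0.617 , -0.2455]), 3), (array([ 0.6174, -0.257 ]), 4)]
[507 219  11  23 138] [(array([ 0.6152, -0.2648]), 1), (array([ 0.6166, -0.2767]), 6)]
```

Request:
play_rows(delta_rot=[[0,0,0],[0,0,0],[0,0,0],[0,0,0],[0,0,0],[0,0,0],[0,0,0],[0,0,0]], translation=[[25,2.5,0],[40,0,0],[30,0,0],[22,0,0],[13,0,0],[0,0,0],[0,0,0],[0,0,0]], gripper=[170,170,170,170,170,170,255,255], force=60)

```text
t: 22.0
tcp_pos: [0.4439, -0.2461, 0.1099]
ee_rot: [-9.6, 90.0, -98.3]
force: [0.3, -1.8, -4.5]
grip_width: 0.0082
```

Request:
play_rows(delta_rot=[[0,0,0],[0,0,0],[0,0,0],[0,0,0],[0,0,0],[0,0,0],[0,0,0],[0,0,0]], translation=[[0,0,0],[0,3,0],[0,6,0],[0,9,0],[0,12,0],[0,12,0],[0,12,0],[0,12,0]], gripper=[255,255,255,255,255,255,255,255])

```text
t: 22.8
tcp_pos: [0.5098, -0.2446, 0.1099]
ee_rot: [-37.6, 89.9, -126.4]
force: [-1.1, -5.3, -6.0]
grip_width: 0.0091
```

Request:
play_rows(delta_rot=[[0,0,0],[0,0,0],[0,0,0],[0,0,0],[0,0,0],[0,0,0],[0,0,0],[0,0,0]], translation=[[0,12,0],[0,13,0],[0,13,0],[0,13,0],[0,13,0],[0,11,0],[0,8,0],[0,5,0]], gripper=[255,255,255,255,255,255,255,255])

```text
t: 23.6
tcp_pos: [0.5981, -0.2426, 0.1099]
ee_rot: [-9.6, 89.9, -98.3]
force: [-1.2, -5.9, -5.6]
grip_width: 0.0089
```

Request:
play_rows(delta_rot=[[0,0,0],[0,0,0],[0,0,0],[0,0,0]], translation=[[0,3,0],[0,3,0],[0,1,0],[0,0,0]], gripper=[255,255,255,255])

```text
t: 24.0
tcp_pos: [0.604, -0.2425, 0.1099]
ee_rot: [-49.8, 89.9, -138.5]
force: [-1.5, -5.6, -4.2]
grip_width: 0.009
```

Request:
play_rows(delta_rot=[[0,0,0],[0,0,0],[0,0,0],[0,0,0]], translation=[[0,1,0],[0,1,0],[0,0,0],[0,0,0]], gripper=[255,255,255,255])

```text
t: 24.4
tcp_pos: [0.6041, -0.2424, 0.1099]
ee_rot: [-74.5, 89.7, -163.3]
force: [-6.9, -4.2, -1.1]
grip_width: 0.0084
```

At the stop (0.6041, the starting value). Release gently and rise.

Request:
play_rows(delta_rot=[[0,0,0],[0,0,0],[0,0,0],[0,0,0],[0,0,0],[0,0,0],[0,0,0],[0,0,0]], translation=[[0,0,0],[0,0,0],[0,0,0],[-15,0,0],[-35,0,0],[-40,0,0],[-40,0,0],[0,0,0]], gripper=[170,170,170,170,170,170,170,170])

```text
t: 25.2
tcp_pos: [0.6099, -0.2428, 0.2475]
ee_rot: [65.2, 89.3, -23.5]
force: [0.5, -0.5, 0.0]
grip_width: 0.0283
```

```bash
python3 - <<'E'
from h import *
s=r.sense();print(s['tcp_pos'],s['force'])
im=r.read_camera("wrist")[:,:,::-1].copy();C=cam("wrist",s)
m=cv2.inRange(cv2.cvtColor(im,cv2.COLOR_BGR2HSV),(18,110,90),(32,255,255))
k,l,st,ce=cv2.connectedComponentsWithStats(m)
for i in range(1,k):
    if st[i,4]>1000:print(st[i],[onz(C,(np.where(l[y]==i)[0][0],y),.106)[:2].round(4) for y in range(st[i,1],st[i,1]+st[i,3],30)])
def bar(im): # first-run reference, start pose
    pass
for n in("scene","side"):
    a=r.read_camera(n)[:,:,::-1];b=cv2.imread(f"pics/{n}0.png");f=(cv2.absdiff(a,b).max(2)>50).astype('uint8')
    f=cv2.morphologyEx(f,cv2.MORPH_OPEN,np.ones((3,3)));k,_,st,ce=cv2.connectedComponentsWithStats(f);print(n,[(list(t)) for t in st[1:] if t[4]>40])
im0=cv2.imread("pics/w1.png");m=cv2.inRange(cv2.cvtColor(im0,cv2.COLOR_BGR2HSV),(18,110,90),(32,255,255));print("w1 ref",cv2.boundingRect(m))
E
```

```text
[ 0.60989864 -0.24278521  0.24745328] [ 0.49434542 -0.46762218  0.00830284]
[ 309  120   46  137 2080] [array([ 0.6026, -0.1806]), array([ 0.5994, -0.2065]), array([ 0.5997, -0.2336]), array([ 0.6009, -0.2623]), array([ 0.6012, -0.2928])]
scene [[np.int32(274), np.int32(0), np.int32(318), np.int32(195), np.int32(29045)], [np.int32(470), np.int32(1), np.int32(4), np.int32(21), np.int32(68)], [np.int32(402), np.int32(23), np.int32(21), np.int32(26), np.int32(306)], [np.int32(363), np.int32(24), np.int32(40), np.int32(31), np.int32(482)], [np.int32(286), np.int32(53), np.int32(13), np.int32(11), np.int32(87)], [np.int32(328), np.int32(103), np.int32(11), np.int32(7), np.int32(52)], [np.int32(337), np.int32(124), np.int32(7), np.int32(16), np.int32(85)], [np.int32(457), np.int32(127), np.int32(11), np.int32(17), np.int32(133)], [np.int32(429), np.int32(145), np.int32(55), np.int32(65), np.int32(1577)], [np.int32(505), np.int32(147), np.int32(71), np.int32(102), np.int32(2559)], [np.int32(501), np.int32(152), np.int32(40), np.int32(59), np.int32(954)], [np.int32(483), np.int32(205), np.in
[... 1086 characters left out ...]
[np.int32(90), np.int32(163), np.int32(13), np.int32(27), np.int32(192)], [np.int32(109), np.int32(167), np.int32(19), np.int32(12), np.int32(111)], [np.int32(171), np.int32(219), np.int32(6), np.int32(11), np.int32(44)], [np.int32(106), np.int32(225), np.int32(22), np.int32(46), np.int32(430)], [np.int32(162), np.int32(241), np.int32(9), np.int32(12), np.int32(69)], [np.int32(196), np.int32(240), np.int32(122), np.int32(123), np.int32(5338)], [np.int32(96), np.int32(253), np.int32(243), np.int32(147), np.int32(12401)], [np.int32(310), np.int32(294), np.int32(45), np.int32(47), np.int32(1185)], [np.int32(87), np.int32(305), np.int32(6), np.int32(12), np.int32(49)]]
w1 ref (313, 11, 317, 325)
```

```bash
python3 - <<'E'
from h import *
a=r.read_camera("side")[:,:,::-1];b=cv2.imread("pics/side0.png")
for im in(b,a):
    m=cv2.inRange(cv2.cvtColor(im,cv2.COLOR_BGR2HSV),(0,0,60),(180,50,255))[310:365,305:360]
    k,l,st,ce=cv2.connectedComponentsWithStats(m);i=1+st[1:,4].argmax();print(st[i],ce[i])
D=cam("side");s=r.sense();print(s['t'],abs(s['dq']).max());r.hand_in()
E
```

```text
[ 14   7  26  26 527] [26.61100569 19.44212524]
[ 15   8  24  25 492] [26.5304878  19.81910569]
25.4 0.8292419411314915
the job is handed in; nothing more can be done
```

I carried out every step and handed the job in at about 25 s of the 72 s allowed. The hand-in reports no verdict.

- **Drawer:** I pulled it out about 165 mm by the handle.
- **Green tin:** I lifted it from the rack by its narrow faces and stood it upright on the worktop at (0.42, 0.15). There I let go, took it again by its broad faces and set it on the cork mat in the free place.
- **Shutting:** I pushed the drawer shut slowly, released the handle and raised the gripper clear.

**What the last checks showed:**
- **Tin on the mat:** before shutting, the tin's top face measured 42 x 62 mm with its centre about 4 mm from the mat's. It was turned 1.2°, the same as the drawer. I could not see the tin once the drawer was shut.
- **Drawer shut:** at the end stop the tool read x = 0.6041, the same as when I first gripped the handle. The wrist picture put the handle within about 1 mm of its starting place.
- **Other things:** comparing the scene and side views with the start showed changes only from the arm, its shadows, the emptied rack slot and a patch at the jar. The jar's cap was within 0.5 pixel of where it began, so that patch was most likely a shadow.
- **Not viewed:** the picture limit was reached just after I placed the tin, so everything from then on was checked by numbers only.

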